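# Push a carton down the free roller lane

## Task

Stock the loose carton: with your fingertips, push it off the steel plate and down the empty roller lane until it stands flat against the stop at the lane's end. So that its side labels are not scuffed, neither the carton nor you may touch the white guide rails, and the carton is only pushed, gently: never gripped between the fingers, lifted or tipped. Leave the full lane with its two cartons and the things on the bench alone.

Things in the scene. Friction and masses are not known exactly. Their poses are not given: they have to be found in the camera images.
- carton: the carton to push: brown cardboard box taped along its top, a white label on each long side, 110 mm long (its x), 66 wide (y), 75 tall, 0.3 to 0.6 kg. Origin: centre of its underside, z up. It starts on the steel plate before the lanes' mouths, turned up to 0.45 rad from the lanes' direction, its x pointing roughly down the lanes. Dry friction: 1 to 6 N push it along the plate.
- stand: fixed smooth steel infeed plate, top 45 mm above the bench, level with the roller tops. Origin at bench level (z = 0) under the middle of its far edge, halfway between the two lanes' mouths; x points down the lanes. The plate spans x = -300 to 0 mm, y = -145 to +145 mm.
- lane: the empty roller lane, fixed. Origin at bench level (z = 0) on its centre line at its mouth, where the plate ends; x points down the lane (the way to push), y to its left, z up. Roller tops 45 mm above the bench; grey rollers (22 mm, every 26 mm from x = 14 to 222 mm) turn freely, so the carton may coast a little there.
- lane_stop (a point): centre of the empty lane's end stop: black rubber face 250 mm down the lane from its mouth, at roller-top height (this point 45 mm above the bench); axes as the lane's. The face is 84 mm wide; the steel plate behind it rises to 81 mm above the bench. A carton standing against it has its origin 55 mm before this point.
- rails: two white guide rails of the empty lane, fixed, origin and axes as the lane's. Inner faces at y = -43 and +43 mm (a centred carton has 10 mm free each side), x = 0 to 250 mm, z = 57 to 79 mm above the bench (carton's top: 120 mm). Lead-ins flare outward from x = 4 back to -23 mm, to 104 mm apart. Rails 8 mm thick; brackets outside, to y = 62 mm, not above 79 mm.
- full_lane: the other, identical roller lane, parallel to the empty one and 130 mm beside it (left or right: it varies), same kind of origin and axes; already full with two cartons.
- full_rails: the white guide rails of the full lane, like those of the empty lane.
- stock_far: a carton like the first, standing in the full lane against its stop. Leave it.
- stock_near: a carton like the first, standing in the full lane behind stock_far. Leave it.
- spray_bottle: white spray bottle with a green trigger head, 72 mm diameter, 200 mm tall, standing on the bench past the ends of the lanes; origin at the centre of its base. Leave it.
- screwdriver: screwdriver with a clear grey handle, 190 mm long, 26 mm thick, lying on the bench near the robot; origin under its middle. Leave it.
There are look-alikes about, which are no part of the job. What is shaped like the carton but blue or purple is not meant.

How it is judged:
By the outcome, as a careful person would: the job done as asked, in the order asked, and still so for the second after the job is handed in, with the robot touching nothing.
It also fails if it takes over 67 s, if anything falls off the work surface, if the arm or the gripper's body presses on something with over 40 N, if the wrist force passes 120 N, or if a joint passes its speed limit or range.

## Robot

A 6-joint arm with a two-finger parallel gripper is mounted at the origin on the work surface. World frame = base frame: x ahead of the robot, y to its left, z up, the work surface at z = 0. Lengths are in mm, angles in degrees, forces in N, time in s.
With the tool pointing down it reaches from about 350 to 850 mm from the base axis. Payload 8.1 kg.
Tool frame: the origin (TCP) lies at the centre of the arm's flange, where the gripper is bolted on; the fingertips stand 173 mm ahead of it and the grasp point (between the pads) lies 155 mm ahead of it; z points along the fingers, y is the line along which they close (so a half turn about z gives the same grasp; the last joint's range is limited). The gripper opens to 85 mm and grips with 20 to 120 N. Pads are 22 mm wide; open, the fingers measure 114 mm over their backs; the gripper's body (76 mm by 85 mm) begins 54 mm behind the grasp point. The pads swing forward as they close: fully open they stand 13 mm farther back than shut.
Start: joints at [67.242, 7.471, 85.268, -0, 87.261, -4.893], TCP at [184.042, 571.083, 404.692] pointing down, gripper open.
Joint ranges: [-169.43, 169.43], [-51.17, 129.36], [1.28, 143.12], [-76.62, 256.62], [0, 156.53], [-152.29, 152.29]. Speed limits (degrees/s): [136.94, 136.94, 159.86, 180, 180, 180].

## Interface

Orientations are given as [roll, pitch, yaw] about the fixed x, y, z axes, in that order (R = Rz(yaw) Ry(pitch) Rx(roll)).
In Python, from bench import * gives the robot as it stands.
- The arm moves only by the shell command python3 -m jog 'ROWS' [FORCE]. ROWS is text: rows parted by semicolons, each of 7 numbers parted by spaces: the shift along the tool's x, y, z scaled (see below), then the turn, a rotation vector about the tool's x, y, z scaled (see below), then the closure, from -1 (fully open) to 1 (shut). In form: tx ty tz wx wy wz hand; .... A call has 1 to 5 rows; each row shifts and turns the commanded pose from where the row before left it, along the tool's axes as they then stand; what a row does not reach is not made up. The controller multiplies each number of a shift by 0.1 m and each number of a turn by 60 degrees. A row lasts 1/8 s, in which the tool goes at most 62.5 mm and 10.7 degrees, less where a joint would pass 70% of its speed; a pose out of reach is approached as far as the arm can. A call with a number of a shift or a turn outside -1 to 1 is refused whole. A call with a gripper value outside its range is refused whole. The fingers move at their own pace and stop on an object; FORCE is the grip in N (left out, the last holds). Time passes only in rows, so rows that do not move let the fingers close. It gives the time, the measured TCP pose, the force, the opening and the grip force at its end, in the units of the state.
- sense(): the state, without advancing time (a new reading comes with each control period).
- snapshot(name): name is "side" or "top" or "wrist"; returns a dict with "img" (480x640x3 uint8, red, green, blue), "fx", "fy", "cx", "cy" (pixels), "extrinsics" (4x4, takes a point from camera to world coordinates). Camera axes: x right, y down, z forward; pixel columns grow to the right and rows downward; lengths in mm; the calibration is good to about 2 mm. A picture is of the moment at which its call begins. There is no depth.
- hand_in(): hands the job in; it is judged then, once.
The state is a dict: "time": time; "joint_pos": joint angles; "qd": joint speeds; "joint_efforts": joint torques, N m; "tool_pos": TCP position; "tcp_rot": TCP orientation; "ft_force": force on the tool from outside, world axes, zero at the start; "wrist_torque": the same for the moment, N m; "finger_gap": finger opening in mm; "grip_force": force on a finger pad.
Only numpy, scipy, OpenCV 4.12 (cv2) and the standard library are available. Lean on these libraries where they do the work, as an engineer would, in place of code of your own. Each camera call takes 0.05 s, during which the arm holds its last target. There are 200 camera calls.

## Working session

There is one attempt and no reset: what is moved stays moved. The work goes in short steps, Python scripts to look and compute and a shell command to move; the robot and the scene stay as the last step left them, time stands still between calls to the robot, and variables do not carry over. Pictures are saved under pics/ and viewed, at most 10 in all, crops included, and the job is handed in when it is done.

```bash
mkdir -p pics; cat > h.py <<'E'
from bench import *
import numpy as np, cv2, pickle
def save(n):
    s=snapshot(n); return s
def ray(s,u,v):
    E=np.array(s["extrinsics"]); d=E[:3,:3]@np.array([(u-s["cx"])/s["fx"],(v-s["cy"])/s["fy"],1]); return E[:3,3],d
def onz(s,u,v,z):
    o,d=ray(s,u,v); return o+d*(z-o[2])/d[2]
def proj(s,P):
    E=np.linalg.inv(np.array(s["extrinsics"])); p=E[:3,:3]@np.array(P,float)+E[:3,3]
    return s["fx"]*p[0]/p[2]+s["cx"], s["fy"]*p[1]/p[2]+s["cy"]
def tri(*a):
    A=np.zeros((3,3));b=np.zeros(3)
    for s,u,v in a:
        o,d=ray(s,u,v); d=d/np.linalg.norm(d); M=np.eye(3)-np.outer(d,d); A+=M;b+=M@o
    return np.linalg.solve(A,b)
E
python3 - <<'E'
from h import *
S={n:snapshot(n) for n in("top","side","wrist")}
pickle.dump(S,open("s0.pkl","wb"))
for n in S: cv2.imwrite(f"pics/{n}0.png",S[n]["img"][:,:,::-1]); print(n,np.array(S[n]["extrinsics"]).round(2).tolist(),S[n]["fx"])
print(sense())
E
```

```text
top [[-0.03, -0.98, 0.18, 333.8], [-1.0, 0.02, -0.01, -10.64], [0.0, -0.18, -0.98, 1120.87], [0.0, 0.0, 0.0, 1.0]] 433.24089283338884
side [[-1.0, -0.07, 0.05, 500.83], [-0.08, 0.6, -0.8, 925.58], [0.02, -0.8, -0.6, 769.43], [0.0, 0.0, 0.0, 1.0]] 578.1426924718895
wrist [[0.31, 0.92, 0.25, 120.11], [0.95, -0.3, -0.08, 590.17], [-0.0, 0.26, -0.97, 372.67], [0.0, 0.0, 0.0, 1.0]] 419.3677159698103
{'time': 0.15, 'joint_pos': array([ 6.72422812e+01,  7.50468442e+00,  8.53171836e+01, -1.76741791e-03,
        8.72630344e+01, -4.89605550e+00]), 'qd': array([ 0.11034386,  0.01493266, -0.2757232 ,  0.08333394, -0.06730346,
       -0.03130474]), 'joint_efforts': array([ 1.13269864e-03, -5.70060146e+01, -5.01159918e+01, -1.20315945e-04,
        9.36532568e-03,  6.01763963e-05]), 'tool_pos': array([183.97180615, 570.89814255, 403.86883894]), 'tcp_rot': array([-1.79915257e+02, -5.48744906e-03,  1.62138418e+02]), 'ft_force': array([ 0.3004904 , -0.05056326, -0.28408691]), 'wrist_torque': array([0.00794999, 0.02445405, 0.01742815]), 'grip_force': 0.0, 'finger_gap': 85.53309847677872}
```

View pics/top0.png

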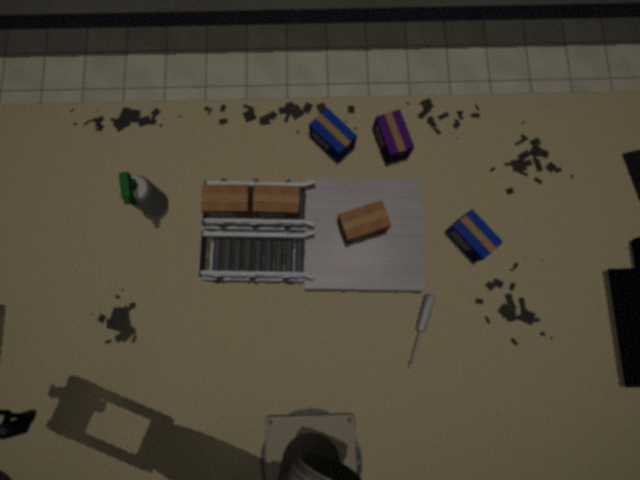

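View pics/side0.png

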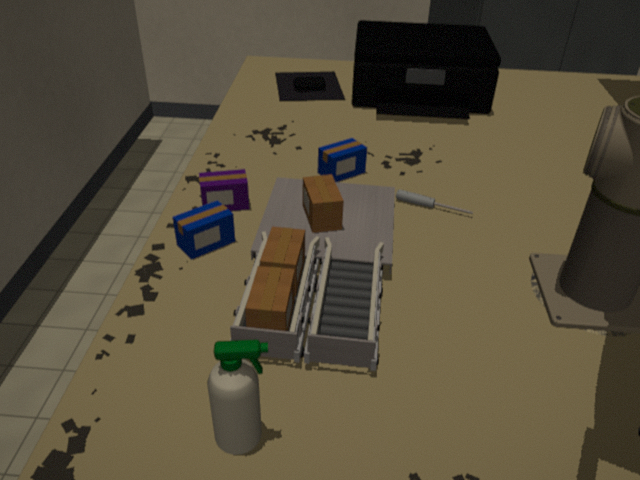

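The empty lane is the nearer one (lower in the top picture, rollers about 205-303, 238-272), running left (+y). The carton sits at about (364,221) on the plate, roughly in line with the full lane. I'll enlarge both views for measuring.

```bash
python3 - <<'E'
from h import *
S=pickle.load(open("s0.pkl","rb"))
def crop(n,x,y,w,h,k,f):
    c=S[n]["img"][y:y+h,x:x+w,::-1]; c=cv2.resize(c,None,fx=k,fy=k,interpolation=cv2.INTER_CUBIC); c=cv2.convertScaleAbs(c,alpha=1.7)
    for i in range(0,w,20): cv2.putText(c,str(x+i),(i*k,8),0,.3,(255,255,255)); c[:14,i*k]=(0,255,255)
    for i in range(0,h,20): cv2.putText(c,str(y+i),(0,i*k+4),0,.3,(255,255,255)); c[i*k,:14]=(0,255,255)
    cv2.imwrite(f,c)
crop("top",192,165,240,135,3,"pics/topc.png"); crop("side",225,160,190,210,3,"pics/sidec.png") if 0 else crop("side",230,165,180,195,3,"pics/sidec.png")
E
```

```text
(no output)
```

View pics/topc.png

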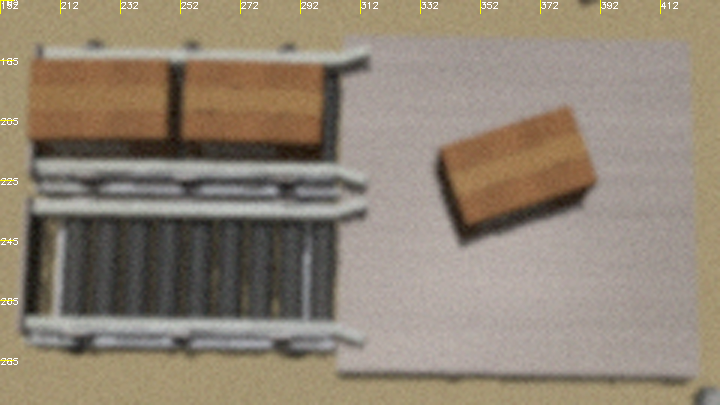

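View pics/sidec.png

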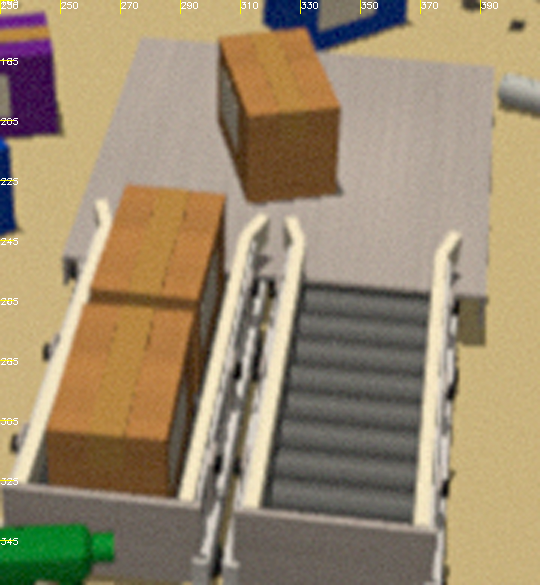

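The crops show the carton's top corners: top view crop (440,150),(570,106),(596,180),(466,225), side crop (219,38),(307,28),(340,107),(247,115). The plate's corners and the rails' ends are clear too.

```bash
python3 - <<'E'
from h import *
S=pickle.load(open("s0.pkl","rb"));T,D=S["top"],S["side"]
t=lambda u,v:(T,192+u/3,165+v/3)
d=lambda u,v:(D,230+u/3,165+v/3)
# carton: front-left(far from robot) , rear-left, rear-right, front-right ; in top view front = left
C=[(t(440,150),d(247,115)),(t(570,106),d(219,38)),(t(596,180),d(307,28)),(t(466,225),d(340,107))]
P=[tri(*c) for c in C]; print("carton top",np.round(P,1).tolist(),np.mean(P,0).round(1))
P2=np.array([onz(*c[0],120) for c in C]); print("top@120",P2.round(1).tolist(),P2.mean(0).round(1)); a=P2[0]-P2[1]+P2[3]-P2[2]; print("yaw",np.degrees(np.arctan2(a[1],a[0])))
P2=np.array([onz(*c[1],120) for c in C]); print("side@120",P2.round(1).tolist(),P2.mean(0).round(1)); a=P2[0]-P2[1]+P2[3]-P2[2]; print("yaw",np.degrees(np.arctan2(a[1],a[0])))
Q=[(t(345,37),d(64,258)),(t(690,40),d(140,38)),(t(697,377),d(494,68)),(t(337,374),d(486,297))]
print("plate tri",np.round([tri(*q) for q in Q],1).tolist())
for i in (0,1):
  p=np.array([onz(*q[i],45) for q in Q]); print(p.round(1).tolist(),"mean",p.mean(0).round(1)); a=p[0]-p[1]+p[3]-p[2]; print("yaw",np.degrees(np.arctan2(a[1],a[0])))
for n,pts in dict(U=[(40,207),(335,207)],L=[(25,325),(335,325)],F=[(40,53),(335,53)]).items():
  print(n,[onz(*t(*p),79).round(1).tolist() for p in pts])
E
```

```text
carton top [[579.1, -80.1, 119.8], [611.2, -185.1, 118.5], [548.2, -201.5, 122.4], [516.9, -98.2, 120.0]] [ 563.9 -141.2  120.2]
top@120 [[576.7, -79.9, 120.0], [610.2, -184.8, 120.0], [549.4, -202.0, 120.0], [515.9, -98.1, 120.0]] [ 563.1 -141.2  120. ]
yaw 107.78105506947371
side@120 [[581.4, -80.8, 120.0], [611.4, -182.8, 120.0], [547.7, -205.4, 120.0], [518.0, -98.6, 120.0]] [ 564.6 -141.9  120. ]
yaw 105.97559700325549
plate tri [[699.0, -6.5, 41.9], [688.5, -305.4, 43.4], [398.2, -290.3, 44.7], [409.3, 6.4, 43.3]]
[[697.3, -6.5, 45.0], [687.4, -304.9, 45.0], [397.4, -290.1, 45.0], [407.4, 6.7, 45.0]] mean [ 547.4 -148.7   45. ]
yaw 88.08241566093498
[[698.8, -2.9, 45.0], [688.6, -303.0, 45.0], [398.9, -290.0, 45.0], [411.3, 8.2, 45.0]] mean [ 549.4 -146.9   45. ]
yaw 87.84531155549098
U [[546.9, 245.5, 79.0], [541.0, 4.8, 79.0]]
L [[450.6, 255.6, 79.0], [444.3, 6.9, 79.0]]
F [[678.0, 248.1, 79.0], [672.1, 2.0, 79.0]]
```

```bash
R='-0.368 -0.323 0 0 0 0 -1'; python3 -m jog '-0.368 -0.323 0 0 0 0 -1; -0.368 -0.323 0 0 0 0 -1; -0.368 -0.323 0 0 0 0 -1; -0.368 -0.323 0 0 0 0 -1; -0.368 -0.323 0 0 0 0 -1'
python3 -m jog '-0.368 -0.323 0 0 0 0 -1; -0.368 -0.323 0 0 0 0 -1; -0.368 -0.323 0 0 0 0 -1; -0.368 -0.323 0 0 0 0 -1; -0.368 -0.323 0 0 0 0 -1'
python3 -m jog '-0.368 -0.323 0 0 0 0 0; -0.368 -0.323 0 0 0 0 0; -0.368 -0.323 0 0 0 0 0; -0.368 -0.323 0 0 0 0 0; -0.368 -0.323 0 0 0 0 0'
python3 -m jog '0 0 0 0 0 -0.145 0; 0 0 0 0 0 -0.145 0; 0 0 0 0 0 -0.145 0; 0 0 0 0 0 -0.145 0; 0 0 0 0 0 0 0'
python3 - <<'E'
from h import *
s=snapshot("wrist"); pickle.dump(s,open("w1.pkl","wb")); cv2.imwrite("pics/w1.png",cv2.convertScaleAbs(s["img"][:,:,::-1],alpha=1.6)); q=sense(); print(q["joint_pos"],q["tool_pos"],q["tcp_rot"],q["finger_gap"])
E
```

```text
time: 0.78
tool_pos: [310.1, 359.5, 404.5]
tcp_rot: [-180.0, 0.0, 162.1]
ft_force: [-0.1, 0.7, -0.0]
finger_gap: 85.2
grip_force: 0.0
time: 1.4
tool_pos: [435.7, 149.2, 404.6]
tcp_rot: [180.0, 0.0, 162.1]
ft_force: [1.3, 0.5, -0.2]
finger_gap: 85.6
grip_force: 0.0
time: 2.02
tool_pos: [561.3, -60.9, 404.4]
tcp_rot: [180.0, -0.0, 162.1]
ft_force: [0.0, -0.0, 0.5]
finger_gap: 42.7
grip_force: 0.0
time: 2.65
tool_pos: [560.7, -59.4, 404.3]
tcp_rot: [180.0, -0.0, -163.1]
ft_force: [-0.9, 0.2, 0.6]
finger_gap: 42.5
grip_force: 0.0
[-1.12538685e+01  1.91312811e+00  9.11594145e+01 -1.76199628e-04
  8.69554116e+01 -1.17999836e+02] [560.72624612 -59.37157337 404.42043745] [ 1.79987032e+02 -2.47647516e-02 -1.63254020e+02] 42.3059298425466
```

View pics/w1.png

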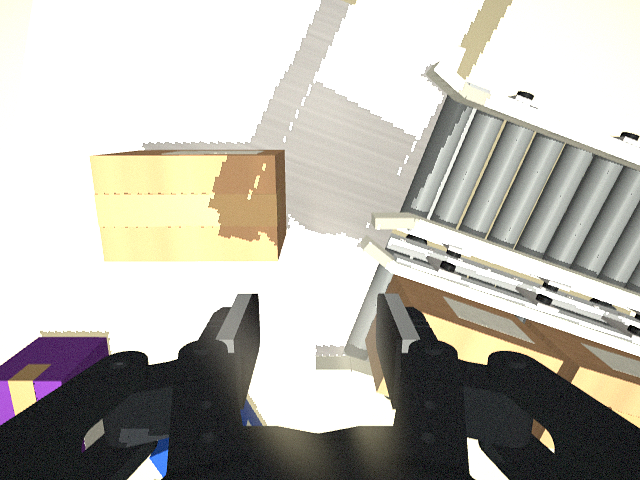

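The wrist picture shows the carton top at about (92,156)-(285,150)-(277,261)-(103,261), and the empty lane's rail tips at about (428,65) and (373,218). I'll overlay the rail and plate model on the wrist and top views to refine the lane pose.

```bash
cat > ov.py <<'E'
from h import *
def W(o,yaw,p):
    c,s=np.cos(np.radians(yaw)),np.sin(np.radians(yaw)); return [o[0]+c*p[0]-s*p[1],o[1]+s*p[0]+c*p[1],p[2]]
def draw(s,o,yaw,crop,k,gain,segs):
    x,y,w,h=crop; c=cv2.convertScaleAbs(cv2.resize(s["img"][y:y+h,x:x+w,::-1],None,fx=k,fy=k,interpolation=cv2.INTER_CUBIC),alpha=gain)
    for a,b,col in segs:
        A,B=[proj(s,W(o,yaw,p)) for p in(a,b)]
        cv2.line(c,*[(int(((q[0]-x+.5)*k)*16),int(((q[1]-y+.5)*k)*16)) for q in(A,B)],col,1,cv2.LINE_AA,4)
    return c
R=(0,0,255);G=(0,255,0);B=(255,80,0)
segs=[]
for sg in(1,-1):
    for d in(43,51): segs.append(((4,sg*d,79),(250,sg*d,79),R))
    segs+=[((4,sg*43,79),(-23,sg*52,79),R)]
segs+=[((0,-210,45),(0,80,45),G),((0,80,45),(-300,80,45),G),((0,-210,45),(-300,-210,45),G),((-300,-210,45),(-300,80,45),G),((250,42,81),(250,-42,81),B)]
E
python3 - <<'E'
from ov import *
T=pickle.load(open("s0.pkl","rb"))["top"];w=pickle.load(open("w1.pkl","rb"))
o,yaw=(490.5,4.5),88.2
a=draw(w,o,yaw,(340,20,300,300),2,1,segs); b=draw(T,o,yaw,(200,170,110,120),5,1.6,segs)[:,:]
b=cv2.resize(b,None,fx=.36,fy=.36) if 0 else b
cv2.imwrite("pics/o1.png",a)
C=[(92,156),(285,150),(277,261),(103,261)]
P=np.array([onz(w,*c,120) for c in C]);print(P.round(1).tolist(),P.mean(0))
for q in[(428,65),(373,218)]: print(onz(w,*q,79))
E
```

```text
[[549.4, -202.7, 120.0], [512.9, -94.3, 120.0], [580.4, -80.5, 120.0], [612.3, -185.8, 120.0]] [ 563.76154908 -140.82698345  120.        ]
[436.29461083 -22.10401364  79.        ]
[543.02102983 -23.55692821  79.        ]
```

View pics/o1.png

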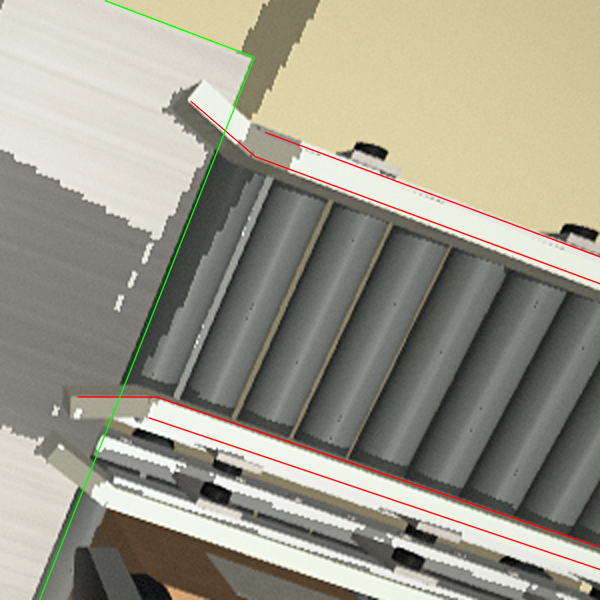

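The overlay fits within about 1 mm: lane origin (490.5, 4.5), yaw 88.2. The carton is at (563.5, -141.2), yaw 107.8. Next I move to its far side and descend.

```bash
python3 -m jog '-0.24 -0.39 0 0 0 -0.017 0; -0.24 -0.39 0 0 0 0 0; 0 0 0.41 0 0 0 0; 0 0 0.41 0 0 0 0; 0 0 0.41 0 0 0 0'
python3 -m jog '0 0 0.41 0 0 0 0; 0 0 0 0 0 0 0; 0.08 0 0 0 0 0 0; 0.05 0 0 0 0 0 0; 0 0 0 0 0 0 0'
python3 - <<'E'
from h import *
s=snapshot("wrist"); pickle.dump(s,open("w2.pkl","wb")); cv2.imwrite("pics/w2.png",s["img"][:,:,::-1])
E
```

```text
time: 3.32
tool_pos: [629.9, -119.5, 280.2]
tcp_rot: [180.0, -0.0, -162.3]
ft_force: [-0.0, -0.5, 0.2]
finger_gap: 42.6
grip_force: 0.0
time: 3.95
tool_pos: [617.9, -123.8, 242.8]
tcp_rot: [-179.9, 0.1, -162.1]
ft_force: [1.3, 0.0, -0.1]
finger_gap: 42.4
grip_force: 0.0
```

View pics/w2.png

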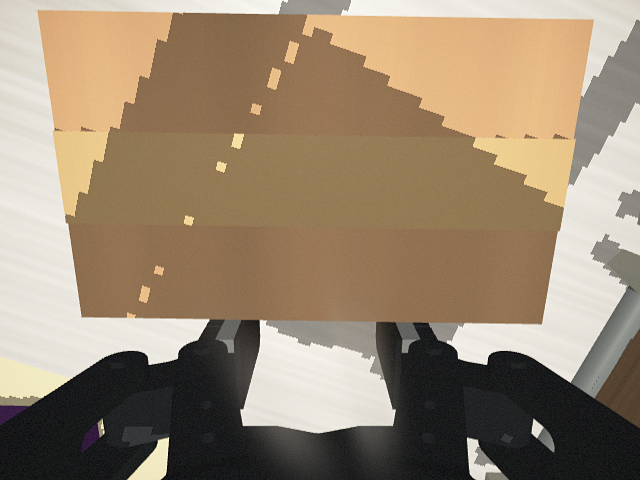

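The carton's near edge, (82,317)-(542,323), lies parallel to and centred on the fingers. Now I push it sideways while turning it straight.

```bash
python3 -m jog '0.04 0 0 0 0 0 0; 0.04 0 0 0 0 0 0; 0.04 0 0 0 0 0 0; 0.04 0 0 0 0 0.01 0; 0.05 0 0 0 0 0.026 0'
python3 -m jog '0.05 0 0 0 0 0.026 0; 0.05 0 0 0 0 0.026 0; 0.05 0 0 0 0 0.026 0; 0.05 0 0 0 0 0.026 0; 0.05 0 0 0 0 0.026 0'
python3 - <<'E'
from h import *
s=snapshot("side"); pickle.dump(s,open("d3.pkl","wb")); s=snapshot("top"); pickle.dump(s,open("t3.pkl","wb"));w=snapshot("wrist"); pickle.dump(w,open("w3.pkl","wb"))
a=w["img"][::2,::2]; c=s["img"][160:300,300:440]; c=cv2.resize(c,None,fx=1.714,fy=1.714)
cv2.imwrite("pics/w3.png",np.hstack([a,c])[:,:,::-1])
E
```

```text
time: 4.62
tool_pos: [597.5, -130.0, 240.9]
tcp_rot: [-180.0, 0.0, -164.3]
ft_force: [3.2, -0.5, 0.8]
finger_gap: 42.6
grip_force: 0.0
time: 5.25
tool_pos: [572.9, -135.4, 240.7]
tcp_rot: [180.0, -0.0, -172.1]
ft_force: [2.7, -0.6, 1.2]
finger_gap: 42.9
grip_force: 0.0
```

View pics/w3.png

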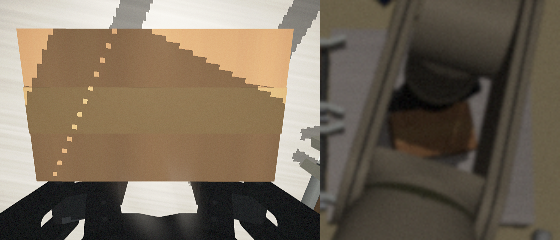

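Both fingertips are in contact and the carton is square to them; the pushing force is about 3 N. Continuing.

```bash
python3 -m jog '0.05 0 0 0 0 0.027 0; 0.05 0 0 0 0 0.027 0; 0.05 0 0 0 0 0.027 0; 0.05 0 0 0 0 0.027 0; 0.05 0 0 0 0 0.027 0'
python3 -m jog '0.05 0 0 0 0 0.027 0; 0.04 0 0 0 0 0 0; 0.01 0 0 0 0 0 0; 0 0 0 0 0 0 0'
cat > meas.py <<'E'
from h import *
# carton top corners from wrist image: brown/tan segmentation -> quad on z=120 -> lane frame
def lane(p):
    a=np.radians(88.2); d=np.array([np.cos(a),np.sin(a)]); n=np.array([-d[1],d[0]]); q=np.array(p[:2])-[490.5,4.5]; return np.array([q@d,q@n])
def carton(s,show=None):
    hsv=cv2.cvtColor(s["img"],cv2.COLOR_RGB2HSV); m=((hsv[...,0]<20)&(hsv[...,1]>70)&(hsv[...,2]>50)).astype(np.uint8)
    m=cv2.morphologyEx(cv2.morphologyEx(m,cv2.MORPH_CLOSE,np.ones((9,9))),cv2.MORPH_OPEN,np.ones((9,9)))
    cs=cv2.findContours(m,cv2.RETR_EXTERNAL,cv2.CHAIN_APPROX_NONE)[0]; c=max(cs,key=cv2.contourArea)
    P=np.array([lane(onz(s,u,v,120)) for u,v in c[:,0,:]],np.float32)
    return cv2.minAreaRect(P), cv2.boundingRect(c)
E
python3 - <<'E'
from meas import *
w=snapshot("wrist"); pickle.dump(w,open("w4.pkl","wb")); print(carton(w)); q=sense(); print(lane(q["tool_pos"]),q["tcp_rot"],q["ft_force"])
cv2.imwrite("pics/w4.png",w["img"][:,:,::-1])
E
```

```text
time: 6.02
tool_pos: [548.0, -137.4, 240.7]
tcp_rot: [-180.0, 0.0, 179.8]
ft_force: [2.5, -1.2, 0.8]
finger_gap: 42.6
grip_force: 0.0
time: 6.52
tool_pos: [538.3, -137.1, 240.7]
tcp_rot: [180.0, -0.0, 178.3]
ft_force: [2.7, 0.4, 0.3]
finger_gap: 42.6
grip_force: 0.0
(((-143.72967529296875, -5.480094909667969), (114.243896484375, 68.49369812011719), 0.19375382363796234), (29, 56, 552, 310))
[-140.07705389  -52.26644105] [ 1.79992416e+02 -6.94704870e-03  1.78286127e+02] [2.54363665 0.60102033 0.86137537]
```

View pics/w4.png

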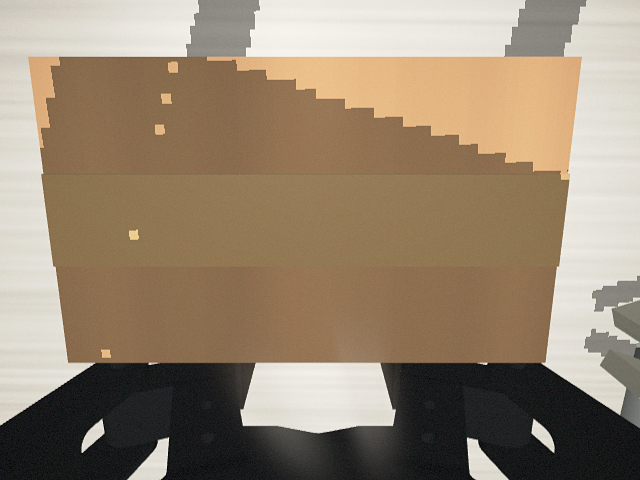

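The carton is now square (0.2°), at lane y about -5. I'll nudge it 5 mm more, back off, lift and turn to come behind it.

```bash
python3 -m jog '0.04 0 0 0 0 -0.002 0; 0.01 0 0 0 0 0 0; 0 0 0 0 0 0 0; -0.15 0 0 0 0 0 0; -0.2 0 0 0 0 0 0'
python3 -m jog '0 0 -0.4 0 0 0 0; 0 0 -0.4 0 0 0 0; 0 0 0 0 0 0.167 0; 0 0 0 0 0 0.167 0; 0 0 0 0 0 0.167 0'
python3 -m jog '0 0 0 0 0 0.167 0; 0 0 0 0 0 0.167 0; 0 0 0 0 0 0.167 0; 0 0 0 0 0 0.167 0; 0 0 0 0 0 0.167 0'
python3 -m jog '0 0 0 0 0 0.167 0; 0 0 0 0 0 0 0'
python3 - <<'E'
from meas import *
w=snapshot("wrist"); print(carton(w)); 
t=snapshot("top"); q=sense(); p=q["tool_pos"]; print(lane(p),p,q["tcp_rot"])
a=np.radians(q["tcp_rot"][2]); d=np.array([483.1,-230.4])-p[:2]; print("tool dx,dy",d@[np.cos(a),np.sin(a)],d@[np.sin(a),-np.cos(a)])
E
```

```text
time: 7.2
tool_pos: [568.0, -138.0, 240.1]
tcp_rot: [180.0, -0.1, 178.4]
ft_force: [0.3, -0.5, 0.3]
finger_gap: 42.8
grip_force: 0.0
time: 7.82
tool_pos: [567.9, -138.0, 320.1]
tcp_rot: [-180.0, -0.1, 148.0]
ft_force: [0.7, -0.1, 0.3]
finger_gap: 42.9
grip_force: 0.0
time: 8.45
tool_pos: [567.8, -138.0, 319.9]
tcp_rot: [-179.9, -0.0, 97.9]
ft_force: [-0.2, -0.6, 0.2]
finger_gap: 43.1
grip_force: 0.0
time: 8.7
tool_pos: [567.9, -138.1, 320.1]
tcp_rot: [-179.9, -0.0, 88.3]
ft_force: [-0.6, -0.3, 0.2]
finger_gap: 42.4
grip_force: 0.0
(((-132.2158203125, -10.388111114501953), (95.20501708984375, 79.55619049072266), 0.2628658711910248), (44, 155, 200, 215))
[-140.04686467  -82.01301463] [ 568.07356784 -138.05385104  320.26187483] [-1.79934597e+02 -1.39386494e-02  8.84502775e+01]
tool dx,dy -94.61043609936611 -82.44503526386379
```

```bash
python3 -m jog '-0.473 -0.412 0 0 0 0.004 0; -0.473 -0.412 0 0 0 0 0; 0 0 0 0 0 0 0; 0 0 0 0 0 0 0'
python3 - <<'E'
from meas import *
w=snapshot("wrist"); print(carton(w)); q=sense();print(lane(q["tool_pos"]),q["tcp_rot"])
from ov import *
box=[]
import itertools
c=draw(w,(490.5,4.5),88.2,(100,0,440,420),1.4,0.9,segs+[((-300,0,120),(250,0,120),B)])
cv2.imwrite("pics/w5.png",c)
E
```

```text
time: 9.3
tool_pos: [483.1, -229.7, 320.8]
tcp_rot: [180.0, -0.0, 88.0]
ft_force: [-0.4, -0.1, 0.4]
finger_gap: 42.7
grip_force: 0.0
(((-161.2623748779297, -3.625049591064453), (75.3326644897461, 65.93535614013672), 0.08596698939800262), (239, 0, 181, 206))
[-233.79096379   -0.32708631] [ 1.79981179e+02 -1.66330830e-02  8.80687898e+01]
```

View pics/w5.png

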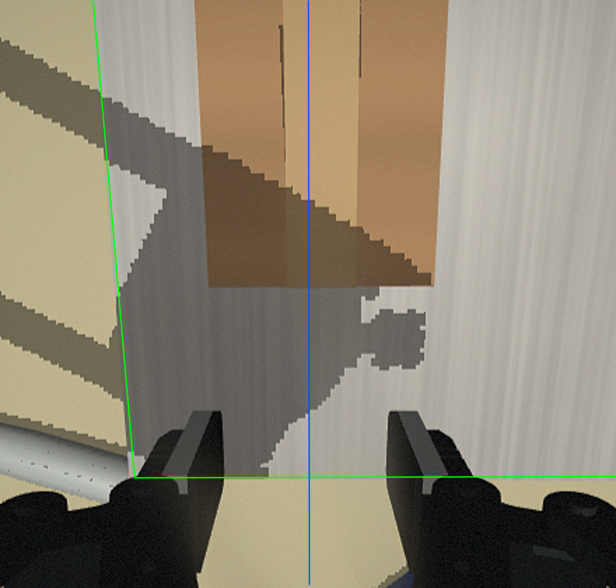

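Against the lane axis (blue line at u=308), the carton's rear centre is at u=321, so it is about 3.7 mm right of centre, square, with its rear face at x≈-199. I'll centre the fingers on it, descend and push with a slight leftward drift.

```bash
python3 -m jog '0 0.033 0.3 0 0 -0.002 0; 0 0 0.3 0 0 0 0; 0.1 0 0 0 0 0 0; 0.05 0 0 0 0 0 0; 0.03 0 0 0 0 0 0'
python3 -m jog '0.04 0 0 0 0 0 0; 0.05 0 0 0 0 0 0; 0.05 -0.003 0 0 0 0 0; 0.05 -0.004 0 0 0 0 0; 0.05 -0.004 0 0 0 0 0'
python3 -m jog '0.05 -0.005 0 0 0 0 0; 0.05 -0.005 0 0 0 0 0; 0.05 -0.005 0 0 0 0 0; 0.05 -0.005 0 0 0 0 0; 0.03 -0.003 0 0 0 0 0'
python3 - <<'E'
from meas import *
w=snapshot("wrist"); print(carton(w)); q=sense();print(lane(q["tool_pos"]),q["tcp_rot"],q["ft_force"])
from ov import *
c=draw(w,(490.5,4.5),88.2,(60,0,520,400),1.5,0.9,segs+[((-300,0,120),(250,0,120),B)])
cv2.imwrite("pics/w6.png",c)
E
```

```text
time: 9.98
tool_pos: [487.9, -211.1, 262.4]
tcp_rot: [179.9, 0.1, 88.2]
ft_force: [-0.7, 0.2, 0.3]
finger_gap: 42.7
grip_force: 0.0
time: 10.6
tool_pos: [486.9, -187.6, 261.1]
tcp_rot: [180.0, 0.0, 88.1]
ft_force: [0.2, -3.5, 3.4]
finger_gap: 42.1
grip_force: 1.9
time: 11.22
tool_pos: [485.2, -164.2, 260.6]
tcp_rot: [-180.0, -0.0, 88.1]
ft_force: [1.0, -3.7, 2.8]
finger_gap: 42.9
grip_force: 1.9
(((-116.59383392333984, 0.007526397705078125), (65.8348388671875, 84.40379333496094), 89.88623809814453), (182, 0, 281, 330))
[-1.68539189e+02  6.55831290e-02] [-1.79985002e+02 -2.42650243e-02  8.81110326e+01] [ 0.81386035 -1.88342303  0.94714396]
```

View pics/w6.png

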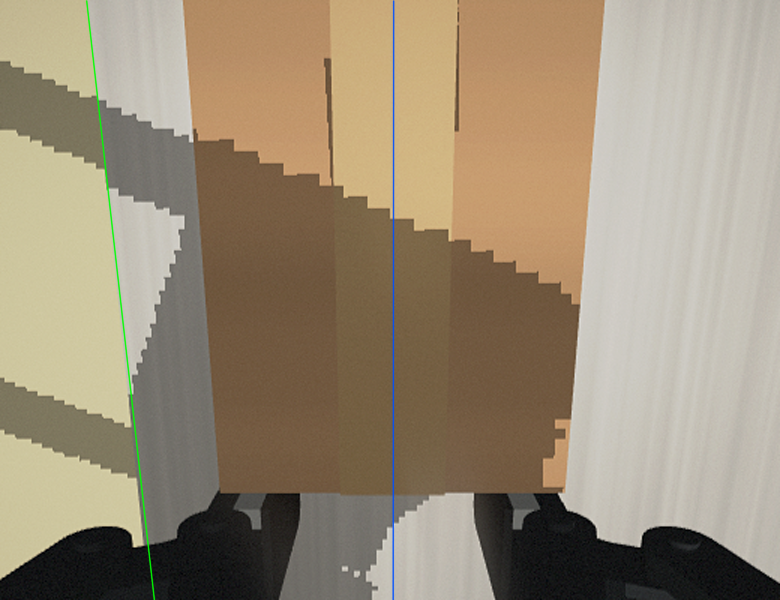

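The carton is centred (y≈0, within 0.1°), its tape straddling the lane axis at u≈393. From here I push straight and check by numbers only: I have viewed 11 pictures, one past the limit of 10.

```bash
python3 -m jog '0.05 0 0 0 0 -0.0015 0; 0.05 0 0 0 0 0 0; 0.05 0 0 0 0 0 0; 0.05 0 0 0 0 0 0; 0.05 0 0 0 0 0 0'
python3 -m jog '0.05 0 0 0 0 0 0; 0.05 0 0 0 0 0 0; 0.05 0 0 0 0 0 0; 0.05 0 0 0 0 0 0; 0.05 0 0 0 0 0 0'
python3 - <<'E'
from meas import *
w=snapshot("wrist"); print(carton(w)); q=sense();print(lane(q["tool_pos"]),q["tcp_rot"],q["ft_force"])
E
```

```text
time: 11.9
tool_pos: [485.9, -139.2, 260.5]
tcp_rot: [-180.0, -0.0, 88.2]
ft_force: [-0.3, -2.3, 1.1]
finger_gap: 42.9
grip_force: 1.4
time: 12.52
tool_pos: [486.7, -114.2, 260.6]
tcp_rot: [-180.0, -0.0, 88.2]
ft_force: [-0.3, -1.9, -0.8]
finger_gap: 42.9
grip_force: 1.0
(((-66.5491943359375, 0.06550979614257812), (65.90567016601562, 84.33963012695312), 89.9729232788086), (182, 0, 281, 330))
[-1.18305843e+02  3.59294173e-02] [-1.79980998e+02 -3.41441659e-02  8.81951057e+01] [ 0.12787928  0.91157723 -0.24970992]
```

```bash
python3 -m jog '0.05 0 0 0 0 0 0; 0.05 0 0 0 0 0 0; 0.05 0 0 0 0 0 0; 0.05 0 0 0 0 0 0; 0.05 0 0 0 0 0 0'
python3 -m jog '0.05 0 0 0 0 0 0; 0.05 0 0 0 0 0 0; 0.05 0 0 0 0 0 0; 0.05 0 0 0 0 0 0; 0.05 0 0 0 0 0 0'
python3 - <<'E'
from meas import *
w=snapshot("wrist"); print(carton(w)); q=sense();print(lane(q["tool_pos"]),q["tcp_rot"],q["ft_force"])
E
```

```text
time: 13.2
tool_pos: [487.6, -89.2, 260.7]
tcp_rot: [180.0, -0.0, 88.2]
ft_force: [0.8, -0.5, -0.0]
finger_gap: 42.5
grip_force: 0.6
time: 13.82
tool_pos: [488.4, -64.3, 260.7]
tcp_rot: [180.0, 0.0, 88.2]
ft_force: [1.0, -1.0, 0.2]
finger_gap: 42.8
grip_force: 0.5
(((-16.674558639526367, -0.30944061279296875), (65.90855407714844, 84.47799682617188), 89.97738647460938), (183, 0, 281, 330))
[-6.83823389e+01 -5.20357320e-02] [-1.79998434e+02 -2.71993678e-02  8.81913694e+01] [0.04587155 0.21767281 0.18895455]
```

```bash
python3 -m jog '0.05 0 0 0 0 0 0; 0.05 0 0 0 0 0 0; 0.05 0 0 0 0 0 0; 0.05 0 0 0 0 0 0; 0.05 0 0 0 0 0 0'
python3 -m jog '0.05 0 0 0 0 0 0; 0.05 0 0 0 0 0 0; 0.05 0 0 0 0 0 0; 0.05 0 0 0 0 0 0; 0.05 0 0 0 0 0 0'
python3 -m jog '0.05 0 0 0 0 0 0; 0.05 0 0 0 0 0 0; 0.05 0 0 0 0 0 0; 0.05 0 0 0 0 0 0; 0.05 0 0 0 0 0 0'
python3 - <<'E'
from meas import *
w=snapshot("wrist"); print(carton(w)); q=sense();print(lane(q["tool_pos"]),q["tcp_rot"],q["ft_force"])
E
```

```text
time: 14.5
tool_pos: [489.2, -39.3, 260.7]
tcp_rot: [180.0, -0.0, 88.2]
ft_force: [0.6, -0.9, -0.6]
finger_gap: 42.3
grip_force: 0.5
time: 15.12
tool_pos: [490.0, -14.3, 260.7]
tcp_rot: [180.0, 0.0, 88.2]
ft_force: [0.2, -1.2, 0.9]
finger_gap: 42.7
grip_force: 0.4
time: 15.75
tool_pos: [490.7, 10.7, 260.7]
tcp_rot: [-180.0, -0.0, 88.2]
ft_force: [0.9, -1.2, 0.4]
finger_gap: 42.7
grip_force: 0.3
(((58.381568908691406, -0.9324455261230469), (65.84347534179688, 84.52079772949219), 89.83610534667969), (187, 0, 280, 330))
[ 6.62297847e+00 -4.46433214e-03] [-1.79988866e+02 -2.29544615e-02  8.81959120e+01] [0.07554168 0.86832528 0.06749063]
```

```bash
python3 -m jog '0.05 0 0 0 0 0 0; 0.05 0 0 0 0 0 0; 0.05 0 0 0 0 0 0; 0.05 0 0 0 0 0 0; 0.05 0 0 0 0 0 0'
python3 -m jog '0.05 0 0 0 0 0 0; 0.05 0 0 0 0 0 0; 0.05 0 0 0 0 0 0; 0.05 0 0 0 0 0 0; 0.05 0 0 0 0 0 0'
python3 -m jog '0.05 0 0 0 0 0 0; 0.05 0 0 0 0 0 0; 0.05 0 0 0 0 0 0; 0.05 0 0 0 0 0 0; 0.05 0 0 0 0 0 0'
python3 -m jog '0.04 0 0 0 0 0 0; 0.04 0 0 0 0 0 0; 0.04 0 0 0 0 0 0; 0.03 0 0 0 0 0 0; 0.03 0 0 0 0 0 0'
python3 - <<'E'
from meas import *
w=snapshot("wrist"); print(carton(w)); q=sense();print(lane(q["tool_pos"]),q["tcp_rot"],q["ft_force"])
E
```

```text
time: 16.42
tool_pos: [491.6, 35.7, 260.7]
tcp_rot: [-180.0, -0.0, 88.2]
ft_force: [0.4, -0.2, -0.7]
finger_gap: 42.8
grip_force: 0.3
time: 17.05
tool_pos: [492.4, 60.6, 260.7]
tcp_rot: [180.0, 0.0, 88.2]
ft_force: [0.1, -0.5, 0.4]
finger_gap: 43.0
grip_force: 0.3
time: 17.68
tool_pos: [493.2, 85.6, 260.7]
tcp_rot: [180.0, 0.0, 88.2]
ft_force: [0.2, -1.3, -0.6]
finger_gap: 42.5
grip_force: 0.3
time: 18.3
tool_pos: [493.7, 103.5, 260.7]
tcp_rot: [-180.0, 0.0, 88.2]
ft_force: [0.3, -0.8, -0.3]
finger_gap: 43.0
grip_force: 0.3
(((151.20651245117188, -1.8768501281738281), (65.8540267944336, 84.53426361083984), 89.84879302978516), (190, 0, 281, 330))
[ 9.92648331e+01 -7.61996778e-02] [-1.79997701e+02 -1.13951637e-02  8.81885848e+01] [ 0.22957542  0.40236119 -0.23188124]
```

```bash
python3 -m jog '0.03 0 0 0 0 0 0; 0.03 0 0 0 0 0 0; 0.03 0 0 0 0 0 0; 0.03 0 0 0 0 0 0; 0.03 0 0 0 0 0 0'
python3 -m jog '0.03 0 0 0 0 0 0; 0.03 0 0 0 0 0 0; 0.02 0 0 0 0 0 0; 0.02 0 0 0 0 0 0; 0.01 0 0 0 0 0 0'
python3 -m jog '0.01 0 0 0 0 0 0; 0.01 0 0 0 0 0 0; 0 0 0 0 0 0 0'
python3 - <<'E'
from meas import *
w=snapshot("wrist"); print(carton(w)); q=sense();print(lane(q["tool_pos"]),q["tcp_rot"],q["ft_force"])
E
```

```text
time: 18.98
tool_pos: [494.2, 118.5, 260.7]
tcp_rot: [180.0, -0.0, 88.2]
ft_force: [0.0, -0.6, 0.7]
finger_gap: 42.8
grip_force: 0.3
time: 19.6
tool_pos: [494.5, 129.4, 260.7]
tcp_rot: [180.0, 0.0, 88.2]
ft_force: [0.2, -0.6, -0.1]
finger_gap: 42.7
grip_force: 0.2
time: 19.98
tool_pos: [494.5, 131.3, 260.6]
tcp_rot: [-180.0, -0.0, 88.2]
ft_force: [0.3, -0.0, -0.2]
finger_gap: 42.5
grip_force: 0.0
(((179.11578369140625, -2.1691131591796875), (65.89606475830078, 84.50643920898438), 89.86267852783203), (192, 0, 280, 330))
[ 1.26878004e+02 -5.79683615e-02] [-1.79990182e+02 -4.84079892e-03  8.81879672e+01] [-0.57454903 -0.38233553  0.66794345]
```

```bash
for i in 1; do :; done; python3 -m jog '0.01 0 0 0 0 0 0; 0.01 0 0 0 0 0 0'; python3 -m jog '0.01 0 0 0 0 0 0; 0.005 0 0 0 0 0 0'; python3 -m jog '0.005 0 0 0 0 0 0; 0 0 0 0 0 0 0'
```

```text
time: 20.27
tool_pos: [494.6, 133.0, 260.7]
tcp_rot: [-180.0, 0.1, 88.2]
ft_force: [-0.7, -7.0, 1.7]
finger_gap: 42.9
grip_force: 3.1
time: 20.52
tool_pos: [494.7, 133.4, 260.7]
tcp_rot: [-180.0, 0.2, 88.1]
ft_force: [-2.5, -13.5, 3.6]
finger_gap: 42.8
grip_force: 6.3
time: 20.78
tool_pos: [494.7, 133.6, 260.7]
tcp_rot: [-180.0, 0.2, 88.1]
ft_force: [-1.8, -13.3, 4.9]
finger_gap: 42.5
grip_force: 6.8
```

The stop is felt (13 N). I back off straight, lift and verify.

```bash
python3 -m jog '-0.01 0 0 0 0 0 0; -0.02 0 0 0 0 0 0; -0.1 0 0 0 0 0 0; -0.3 0 0 0 0 0 0; 0 0 0 0 0 0 0'
python3 -m jog '-0.2 0 -0.4 0 0 0 0; -0.4 0 -0.4 0 0 0 0; -0.4 0 0 0 0 0 0; 0 0 0 0 0 0 0; 0 0 0 0 0 0 0'
python3 - <<'E'
from meas import *
w=snapshot("wrist"); print(carton(w)); q=sense();print(lane(q["tool_pos"]),q["tcp_rot"],q["ft_force"])
for n in("side",):
  D=snapshot(n)
  S=pickle.load(open("s0.pkl","rb"))[n]
  pickle.dump(D,open("dend.pkl","wb"))
# carton top-face dist from the side view, same segmentation at lane region
r,b=carton(w); box=cv2.boxPoints(r); print(box.round(1).tolist())
E
```

```text
time: 21.4
tool_pos: [493.3, 90.8, 260.7]
tcp_rot: [-180.0, 0.0, 88.1]
ft_force: [-0.5, -0.3, 0.1]
finger_gap: 42.9
grip_force: 0.0
time: 22.02
tool_pos: [490.1, -7.2, 340.3]
tcp_rot: [-180.0, -0.0, 88.2]
ft_force: [0.2, -0.1, 0.5]
finger_gap: 42.6
grip_force: 0.0
(((57.78868865966797, -109.62654876708984), (74.94021606445312, 92.61634063720703), 89.9375228881836), (480, 0, 160, 225))
[-11.37455927   0.09026642] [-1.79950641e+02 -3.74594980e-02  8.82072962e+01] [ 0.60365768 -0.51995703  0.50093392]
[[11.399999618530273, -147.0], [104.0999984741211, -147.10000610351562], [104.0999984741211, -72.19999694824219], [11.5, -72.0999984741211]]
```

```bash
python3 - <<'E'
from meas import *
s=snapshot("wrist")
hsv=cv2.cvtColor(s["img"],cv2.COLOR_RGB2HSV); m=((hsv[...,0]<20)&(hsv[...,1]>70)&(hsv[...,2]>50)).astype(np.uint8)
m=cv2.morphologyEx(cv2.morphologyEx(m,cv2.MORPH_CLOSE,np.ones((9,9))),cv2.MORPH_OPEN,np.ones((9,9)))
for c in cv2.findContours(m,cv2.RETR_EXTERNAL,cv2.CHAIN_APPROX_NONE)[0]:
    if cv2.contourArea(c)<500: continue
    P=np.array([lane(onz(s,u,v,120)) for u,v in c[:,0,:]],np.float32); print(cv2.boundingRect(c),P.min(0),P.max(0),cv2.minAreaRect(P))
# side view: predicted pixels of carton-at-stop corners vs masked brown region
from ov import *
D=pickle.load(open("dend.pkl","rb"))
for x in(140,250):
  for y in(-35,31): print(x,y,np.round(proj(D,W((490.5,4.5),88.2,(x,y,120))),1))
h=cv2.cvtColor(D["img"],cv2.COLOR_RGB2HSV); m=((h[...,0]<20)&(h[...,1]>130)&(h[...,2]>50)).astype(np.uint8)
n,l,st,ce=cv2.connectedComponentsWithStats(m); print([x.tolist() for x in st[1:] if x[4]>300])
E
```

```text
(480, 0, 160, 227) [  11.220959 -146.89268 ] [104.65711 -72.04726] ((57.933040618896484, -109.4592056274414), (93.43762969970703, 74.84117126464844), 0.015979690477252007)
140 -35 [330. 274.]
140 31 [367.6 277.3]
250 -35 [323.4 317.4]
250 31 [364.5 321.4]
[[246, 227, 59, 103, 3834], [323, 274, 45, 64, 2428]]
```

```bash
python3 -m jog '0.4 0 0 0 0 0 0; 0.45 0 0.4 0 0 0 0; 0.2 0 0.4 0 0 0 0; 0 0 0 0 0 0 0; 0 0 0 0 0 0 0'
python3 - <<'E'
from meas import *
w=snapshot("wrist"); r,b=carton(w); print(r,cv2.boxPoints(r).round(1).tolist()); q=sense();print(lane(q["tool_pos"]),q["tool_pos"][2])
E
```

```text
time: 22.8
tool_pos: [493.8, 97.4, 261.6]
tcp_rot: [180.0, 0.0, 88.2]
ft_force: [0.5, -1.5, 0.4]
finger_gap: 42.7
grip_force: 0.0
((162.8531951904297, -2.178119659423828), (49.4619140625, 65.94768524169922), 0.03469749912619591) [[138.10000610351562, 30.799999237060547], [138.10000610351562, -35.20000076293945], [187.60000610351562, -35.099998474121094], [187.60000610351562, 30.799999237060547]]
[92.64791357 -0.85505728] 262.3679827263164
```

```bash
python3 -m jog '0.15 -0.008 0 0 0 0 0; 0.12 0 0 0 0 0 0; 0.05 0 0 0 0 0 0; 0 0 0 0 0 0 0'; python3 -m jog '0.01 0 0 0 0 0 0; 0.01 0 0 0 0 0 0';python3 -m jog '0.01 0 0 0 0 0 0; 0.003 0 0 0 0 0 0; 0 0 0 0 0 0 0'
```

```text
time: 23.35
tool_pos: [493.7, 129.8, 260.8]
tcp_rot: [180.0, 0.0, 88.2]
ft_force: [0.1, -0.4, -0.7]
finger_gap: 42.7
grip_force: 0.0
time: 23.6
tool_pos: [493.8, 131.1, 260.6]
tcp_rot: [-180.0, 0.0, 88.2]
ft_force: [-0.4, -0.5, 0.2]
finger_gap: 43.1
grip_force: 0.0
time: 23.98
tool_pos: [493.8, 132.6, 260.7]
tcp_rot: [-180.0, 0.0, 88.2]
ft_force: [0.2, -0.1, -0.4]
finger_gap: 42.4
grip_force: 0.0
```

```bash
python3 -m jog '0.003 0 0 0 0 0 0; 0 0 0 0 0 0 0'; python3 -m jog '0.003 0 0 0 0 0 0; 0 0 0 0 0 0 0';python3 -m jog '0.003 0 0 0 0 0 0; 0 0 0 0 0 0 0'
```

```text
time: 24.22
tool_pos: [493.8, 132.8, 260.7]
tcp_rot: [-180.0, 0.0, 88.2]
ft_force: [0.2, -1.6, 0.2]
finger_gap: 43.1
grip_force: 0.6
time: 24.48
tool_pos: [493.9, 132.9, 260.7]
tcp_rot: [-180.0, 0.0, 88.2]
ft_force: [-0.7, -3.7, 1.6]
finger_gap: 42.6
grip_force: 2.2
time: 24.72
tool_pos: [493.9, 133.0, 260.7]
tcp_rot: [-180.0, 0.1, 88.2]
ft_force: [0.1, -5.9, 1.8]
finger_gap: 42.9
grip_force: 3.1
```

The carton stood firm at the stop right from first touch. I release slowly, retreat and hand in.

```bash
python3 -m jog '-0.003 0 0 0 0 0 0; -0.003 0 0 0 0 0 0; -0.004 0 0 0 0 0 0; -0.01 0 0 0 0 0 0; -0.05 0 0 0 0 0 0'
python3 -m jog '-0.3 0 0 0 0 0 0; 0 0 -0.4 0 0 0 0; 0 0 -0.4 0 0 0 0; 0 0 0 0 0 0 0; 0 0 0 0 0 0 0'
python3 - <<'E'
from bench import *
print(hand_in())
E
```

```text
time: 25.35
tool_pos: [493.6, 126.7, 260.7]
tcp_rot: [180.0, -0.0, 88.2]
ft_force: [0.0, 0.0, -0.3]
finger_gap: 42.8
grip_force: 0.0
time: 25.98
tool_pos: [492.5, 96.4, 340.2]
tcp_rot: [-180.0, -0.0, 88.2]
ft_force: [-0.5, -0.5, 0.4]
finger_gap: 42.7
grip_force: 0.0
the job is handed in; nothing more can be done
None
```

The carton stands square against the empty lane's stop, about 2 mm off centre, apparently without touching the rails, and the job was handed in at about 26 s; I viewed 11 pictures, one over the limit of 10.

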